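# Clamp the post foot in the drilling carriage and bring its mark under the drill

## Robot

A 6-joint arm with a two-finger parallel gripper is mounted at the origin on the work surface. World frame = base frame: x ahead of the robot, y to its left, z up, the work surface at z = 0. Lengths are in mm, angles in rad, forces in N, time in s.
With the tool pointing down it reaches from about 350 to 975 mm from the base axis. Payload 7.1 kg.
Tool frame: the origin (TCP) lies midway between the tips of the shut fingers; the grasp point (between the pads) lies 19 mm behind it (ctrl.grasp_offset is the distance from the TCP to the grasp point, in mm); z points along the fingers, y is the line along which they close (so a half turn about z gives the same grasp; the last joint's range is limited). The gripper opens to 88 mm and grips with 3 to 60 N. Pads are 20 mm wide; open, the fingers measure 115 mm over their backs; the gripper's body (75 mm by 178 mm) begins 61 mm behind the grasp point.
Start: joints at [-1.35, 0.423, 1.63, -0, 1.089, -0.019], TCP at [148.462, -607.095, 222.675] pointing down, gripper open.
Joint ranges: [-3, 3], [-0.9, 2.11], [0.09, 2.58], [-1.31, 4.45], [0.11, 2.69], [-2.54, 2.54]. Speed limits (rad/s): [2.39, 2.39, 3.01, 3.14, 3.14, 3.14].

## Interface

Orientations are given as a rotation vector (axis times angle).
In Python, from workcell import ctrl gives the robot as it stands. The module is installed in compiled form; this text tells all that it offers.
- The arm moves only by the tool servo_tool, never from a script. Its argument "rows" is a list of rows, each a list of 7 numbers: the turn, a rotation vector about the tool's x, y, z as a fraction of full scale, then the shift along the tool's x, y, z as a fraction of full scale, then the finger opening in mm, from 0 to 87.8. A call has 1 to 10 rows; each row is the pose to reach, as a shift and turn from the pose commanded when the call began, along the tool's axes at that moment; what a row does not reach only later rows make up. Full scale, the value 1, is 20 cm for a shift and 1.5 rad for a turn. A row lasts 1/8 s, in which the tool goes at most 62.5 mm and 10.7 degrees, less where a joint would pass 70% of its speed; a pose out of reach is approached as far as the arm can. A call with a number of a shift or a turn outside -1 to 1 is refused whole. A call with a gripper value outside its range is refused whole. The fingers move at their own pace and stop on an object; the grip force is fixed at half the most. Time passes only in rows, so rows that repeat a pose let the fingers close. It gives the time, the measured TCP pose, the force, the opening and the grip force at its end, in the units of the state.
- ctrl.get_obs(): the state, without advancing time (a new reading comes with each control period).
- ctrl.get_image(name): name is "scene" or "top" or "wrist"; returns (picture, depth): 420x560x3 uint8, red, green, blue; 420x560 float32, mm along the optical axis (not along the pixel's ray), 0 where there is no reading.
- ctrl.camera_info(name): a dict with "intrinsics" (3x3 intrinsics, pixels), "k1" (the pictures are not rectified: a ray, as slopes to the right and down, at radius r is drawn at 1 + k1 r^2 times it, then the intrinsics apply), "R" (3x3) and "t" (3): a world point X has camera coordinates R X + t. Camera axes: x right, y down, z forward; pixel columns grow to the right and rows downward; lengths in mm; the calibration is good to about 2 mm. A picture is of the moment at which its call begins: read the wrist's pose just before it. camera_info takes no time and is no camera call; for the wrist camera it gives the pose at the moment of the call.
- ctrl.close_job(): hands the job in; it is judged then, once.
The state is a dict: "t": time; "qpos": joint angles; "qvel": joint speeds; "joint_torque": joint torques, N m; "ee_pos": TCP position; "orientation": TCP orientation; "ft_force": force on the tool from outside, world axes, zero at the start; "moment": the same for the moment, N m; "width": finger opening in mm; "grasp_force": force on a finger pad.
Only numpy, scipy, OpenCV 4.12 (cv2) and the standard library are available. Lean on these libraries where they do the work, as an engineer would, in place of code of your own. Each camera call takes 0.05 s, during which the arm holds its last target. There are 200 camera calls.

## Task

Load the aluminium post foot (the long plate with the square boss) flat into the pin nest on the drilling station's carriage with its scribed cross towards the drill, and swing the strap clamp fully down onto it. Then, with it clamped, slide the carriage until the scribed cross sits directly under the drill's tip. Leave everything else on the bench where it is.

Things in the scene. Friction and masses are not known exactly. Their poses are not given: they have to be found in the camera images.
- foot: The work, loose: aluminium post foot, about 0.33 kg. Plate 56 (its x) x 140 (y) x 10 mm thick; in its middle a square upright boss 32 x 32 mm, sides along x and y, 10 to 55 mm high: grip it about 40 mm above the underside. Origin: centre of the underside, z up; +y end is the marked one. Starts flat on the bench to the robot's right or left, its +y within 0.6 rad of world +y.
- mark (a point): Scribed dark cross (26 mm) in a ring (18 mm) on the plate's top face, 45 mm from the foot's centre towards +y, 10 mm above the underside. Axes as the foot.
- station: The drilling station, fixed; position and yaw (within 0.12 rad) vary. Green base with two ways along its y, a column at x 0, y +240 mm (64 mm across at its collar), a green arm to a slim upright drill (radius 27 mm) at x 0, y +110; arm and drill body lie 128 to 322 mm above the bench. Origin: on the bench under the ways; x away from the robot, y along the slide, z up.
- bit_tip (a point): The drill bit's lowest point (steel bit 10 mm thick), fixed to the station at x 0, y +110 mm, 72 mm above the bench; the face of the loaded foot's plate passes 17 mm below it.
- nest (a point): Centre of the pin nest on the carriage's top face, 45 mm above the bench. Six pins (10 mm thick, 14 mm high, tapered tops) round a 62 (x) x 146 (y) mm space: the foot lies flat inside with 3 mm play all round, its origin here, its axes along these, mark to +y. Axes: the carriage's, as the station's; +y is the slide direction to the drill. Moves with the carriage (110 mm wide in x).
- carriage (a joint): Slide of the steel carriage, m, 0 to 0.2, growing along +y towards the drill. Starts at 0 to 0.06; with a centred foot the mark is under the tip at about 0.165. Friction about 4 N; stays where it is left.
- carriage_knob (a point): Grip point of the carriage's upright black round post (22 mm across, 45 mm tall): on its axis, 15 mm below its top, 75 mm above the bench; 145 mm from the nest's centre towards -y. Can be gripped from above, fingers on its two x sides.
- clamp (a joint): Hinge of the strap clamp, rad. 0: strap level, its pad resting on the foot's plate; grows as it opens up and away from the robot, to 1.9. Starts open at 1.5 to 1.85. Stiff (about 0.25 N m); stays where it is left.
- clamp_hinge (a point): Centre of the strap's hinge pin, on the carriage: +68 mm in x, -48 mm in y from the nest's centre, 26 mm above it. Hinge axis: the carriage's y. Strap 20 mm wide, 8 mm thick; closed, it runs from here to -x across the foot's unmarked end. Rubber pad 18 mm across, 12 mm deep under the strap, 68 mm from the hinge.
- clamp_handle (a point): Grip point on the axis of the clamp's handle: black round bar 14 mm thick, parallel to the hinge axis, 145 mm from it, standing out 52 mm from the strap's -y edge; this point is 37 mm from the strap's middle. Can be pinched from above, fingers on its x sides, and led along the arc. Open, about 0.21 m above the bench; closed, 71 mm, clear of the carriage's front edge.
- flange: Bystander, loose: round aluminium flange, 100 mm plate 12 mm thick, round 44 mm hub, 50 mm high. Origin under its centre. Lies on the other side of the robot from the foot.
- spray_can: Bystander, loose: standing spray can, 64 mm across, 190 mm high. Origin under its centre.
- wrench: Bystander, loose: steel wrench, 190 mm, lying in front of the station.
- screwdriver: Bystander, loose: screwdriver, 200 mm, black handle, lying in front of the station.
- parts_bin: Bystander, loose: open grey bin 150 x 110 x 70 mm behind the station, 1.2 kg. Origin under its centre.
- vee_block: Bystander, loose: dark steel vee block 70 x 50 x 42 mm. Origin under its centre.

How it is judged:
By the outcome, as a careful person would: the job done as asked, in the order asked, and still so for the second after the job is handed in, with the robot touching nothing.
It also fails if it takes over 72 s, if anything falls off the work surface, if the arm or the gripper's body presses on something with over 40 N, if the wrist force passes 120 N, or if a joint passes its speed limit or range.

## Working session

There is one attempt and no reset: what is moved stays moved. The work goes in short steps, Python scripts to look and compute and a tool call to move; the robot and the scene stay as the last step left them, time stands still between calls to the robot, and variables do not carry over. Pictures are saved under pics/ and viewed, at most 10 in all, crops included, and the job is handed in when it is done.

Besides the shell and the picture viewer there is one more tool, called after "Request:" by a JSON object that holds its "method" and its "body". servo_tool: Moves the arm, as the interface text tells. Its arguments: {"type":"object","properties":{"rows":{"type":"array","items":{"type":"array","items":{"type":"number"}}}},"required":["rows"]}

```bash
mkdir -p pics
cat > h.py <<'E'
import numpy as np, cv2
from scipy.spatial.transform import Rotation as Ro
from workcell import ctrl
def shot(n):
    ci=ctrl.camera_info(n); im,d=ctrl.get_image(n); return ci,im,d
def cloud(ci,d):
    K=np.array(ci["intrinsics"],float);R=np.array(ci["R"]);t=np.array(ci["t"])
    h,w=d.shape;u,v=np.meshgrid(np.arange(w),np.arange(h))
    p=cv2.undistortPoints(np.stack([u,v],-1).reshape(-1,1,2).astype(float),K,np.array([ci["k1"],0,0,0.])).reshape(h,w,2)
    X=np.dstack([p*d[...,None],d])
    W=(X-t)@R; W[d<=0]=np.nan
    return W
def proj(ci,P):
    return cv2.projectPoints(np.atleast_2d(np.array(P,float)),cv2.Rodrigues(np.array(ci["R"],float))[0],np.array(ci["t"],float),np.array(ci["intrinsics"],float),np.array([ci["k1"],0,0,0.]))[0].reshape(-1,2)
def rel(target_pos, yaw_turn=0):
    o=ctrl.get_obs();R=Ro.from_rotvec(o["orientation"])
    return R.inv().apply(np.array(target_pos)-o["ee_pos"])/200
def save(n,im): cv2.imwrite(f"pics/{n}.png",cv2.cvtColor(im,cv2.COLOR_RGB2BGR))
E
python3 - <<'E'
from h import *
import pickle
o=ctrl.get_obs();print(o,ctrl.grasp_offset);print(Ro.from_rotvec(o["orientation"]).as_matrix().round(3))
for n in ("scene","top"):
    ci,im,d=shot(n);save(n,im);pickle.dump((ci,im,d),open(n+".pkl","wb"));print(n,ci)
E
```

```text
{'t': 0.0, 'qpos': array([-1.35000011e+00,  4.23856722e-01,  1.63068921e+00,  1.13802600e-05,
        1.08863174e+00, -1.89604350e-02]), 'qvel': array([-0.00086583, -0.00022617,  0.00042079,  0.00031038,  0.00123332,
        0.00078988]), 'joint_torque': array([ 1.47976400e-03, -5.44626367e+01, -2.73668790e+01,  6.44999533e-02,
        2.28463614e-02, -1.43426587e-04]), 'ee_pos': array([ 148.34351106, -606.55306378,  221.89211269]), 'orientation': array([-3.11748040e+00, -3.75510532e-01,  2.34963275e-04]), 'ft_force': array([-0.17629356,  0.82284072,  0.20797389]), 'moment': array([ 0.02221598,  0.01963352, -0.03904894]), 'grasp_force': 0.0, 'width': 87.81067382198708} 18.700000000000003
[[ 0.971  0.237 -0.   ]
 [ 0.237 -0.971  0.002]
 [ 0.    -0.002 -1.   ]]
scene {'intrinsics': array([[468.79401226,   0.        , 274.68306458],
       [  0.        , 468.79401226, 211.13442012],
       [  0.        ,   0.        ,   1.        ]]), 'k1': 0.053173638586781695, 'R': array([[ 0.10518489,  0.99444843, -0.00290978],
       [ 0.58412667, -0.06415181, -0.80912334],
       [-0.8048181 ,  0.08340787, -0.58763165]]), 't': array([  16.39109734, -268.4854748 , 1904.94540672])}
top {'intrinsics': array([[405.8848317 ,   0.        , 275.19848286],
       [  0.        , 405.8848317 , 202.24902515],
       [  0.        ,   0.        ,   1.        ]]), 'k1': -0.1211546904053825, 'R': array([[ 0.15830855, -0.98738437,  0.0032427 ],
       [-0.9660659 , -0.1555677 , -0.20619253],
       [ 0.20409574,  0.02950938, -0.97850607]]), 't': array([-162.20953945,  561.40575592, 1052.48478034])}
```

View pics/scene.png

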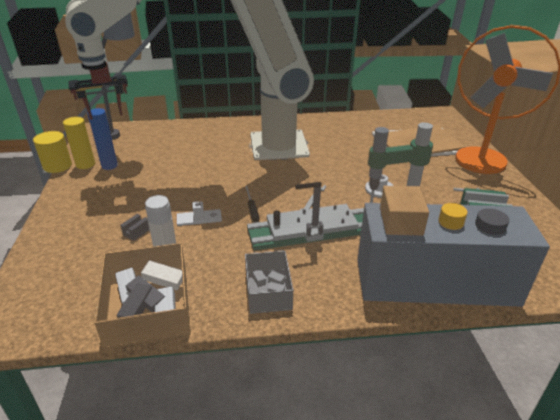

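View pics/top.png

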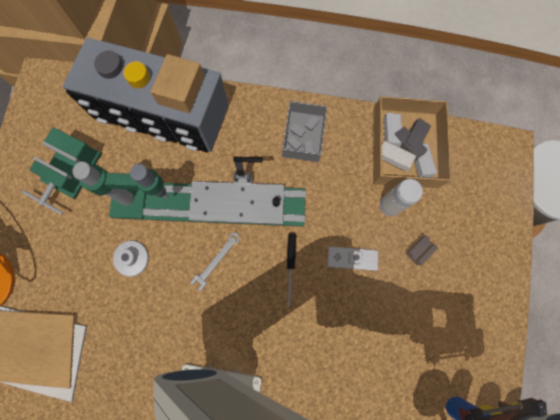

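The scene view shows the arm at the left and the station in the middle. In the top view the foot is at about (353,259) with its ring at (338,257). The carriage spans (190–285, 203), with its knob at (277,201), the clamp handle at (248,159) and the drill at (145,178). Next I'll measure these with depth.

Run:
```python
from h import *
import pickle
ci,im,d=pickle.load(open("top.pkl","rb"));W=cloud(ci,d)
def reg(u0,u1,v0,v1,z0,z1):
    P=W[v0:v1,u0:u1].reshape(-1,3);return P[(P[:,2]>z0)&(P[:,2]<z1)]
def rect(P,n):
    r=cv2.minAreaRect(P[:,:2].astype(np.float32));print(n,len(P),P.mean(0).round(1),np.round(r[0],1),np.round(r[1],1),round(r[2],1))
print("bench z",np.nanmedian(W[300:330,150:200,2]))
rect(reg(320,390,240,280,6,14),"plate");rect(reg(320,390,235,280,48,60),"boss")
rect(reg(180,300,170,235,40,50),"carr");rect(reg(262,292,185,215,80,96),"knob")
rect(reg(100,320,165,245,14,30),"ways")
rect(reg(225,275,145,200,60,260),"clamp")
for z in (100,140,180,200,215): 
  P=reg(225,275,145,200,z-10,z+10); 
  if len(P)>5: rect(P,z)
rect(reg(120,175,150,205,300,340),"drilltop");rect(reg(65,120,150,200,330,500),"coltop")
for n,a in dict(wrench=(190,245,230,290),screw=(283,300,230,310),can=(378,425,175,220)).items(): P=reg(*a,5,260);rect(P,n);print(P.min(0).round(),P.max(0).round())
I=cv2.resize(im[225:290,310:400],None,fx=5,fy=5,interpolation=cv2.INTER_CUBIC)
J=cv2.resize(im[140:240,170:320],None,fx=5,fy=5,interpolation=cv2.INTER_CUBIC)[:, :]
c=np.zeros((325+400,750,3),np.uint8);c[:325,:450]=I;c[325:,:]=cv2.resize(J,(750,400));save("crop1",c[:600] if 0 else cv2.resize(c,(600,580)))
```

```text
bench z -1.3925012376185109
plate 755 [ 466.4 -309.4    9.5] [ 468.1 -321.5] [ 89.9 170.4] 11.7
boss 142 [ 467.7 -308.1   54.1] [ 467.9 -309. ] [32.1 32.9] 3.2
carr 3424 [566.7  37.2  44. ] [578.4  38. ] [134.3 261.2] 7.1
knob 55 [578.9 -73.4  88.2] [579.1 -73.3] [19.7 21.6] 4.5
ways 2922 [541.2 135.5  21.7] [526.4 119.6] [177.5 565.1] 9.2
clamp 392 [635.   17.7 164.1] [627.6 -12.3] [131.8  51.6] 70.5
100 6 [633.5  24.   99.1] [633.1  24.6] [0.9 6.6] 20.2
140 48 [627.1  29.8 142.8] [627.8  29.9] [15.4 18.8] 10.0
180 23 [634.4  29.6 180. ] [634.9  30.7] [ 4.9 19.8] 17.4
200 17 [634.2  30.4 198. ] [634.2  30.2] [ 2.5 18.8] 9.2
215 173 [639.6   5.6 220.1] [640.4   6.1] [13.9 70. ] 5.7
drilltop 285 [543.6 220.  318.4] [544.7 222.3] [38.2 36.6] 29.8
coltop 0 [nan nan nan] [0. 0.] [0. 0.] 0.0
wrench 309 [393.1  71.7   7.3] [395.3  68.2] [153.5 145.3] 15.3
[315. -19.   5.] [484. 137.  13.]
screw 413 [ 438.2 -138.3   20. ] [ 411.2 -144.7] [197.  27.] 9.7
[ 312. -171.    5.] [ 509. -120.   31.]
can 1360 [ 645.4 -392.9  120.6] [ 674.5 -427.4] [120.6 147.7] 19.1
[ 602. -493.    5.] [ 739. -342.  195.]<stdin>:7: RuntimeWarning: Mean of empty slice.
  ret = um.true_divide(
```

View pics/crop1.png

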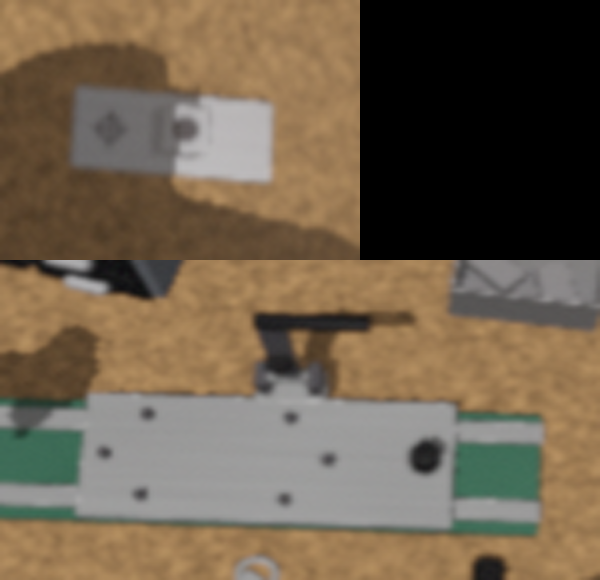

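The crop shows the ring on the foot's left (+y) end and the six nest pins, with the knob at right. I'll go over the foot for a closer look.

Request:
{"method": "servo_tool", "body": {"rows": [[0,0,0,0.24,-0.13,-0.1,87.8],[0,0,0,0.48,-0.27,-0.2,87.8],[0,0,0,0.72,-0.4,-0.2,87.8],[0,0,0,0.95,-0.53,-0.2,87.8],[0,0,0,0.95,-0.53,-0.2,87.8]]}}

```text
t: 0.72
ee_pos: [309.7, -456.6, 262.5]
orientation: [-3.117, -0.382, -0.0]
ft_force: [0.0, -0.6, 0.3]
width: 87.5
grasp_force: 0.0
```

Request:
{"method": "servo_tool", "body": {"rows": [[0,0,0,0.24,-0.13,-0.1,87.8],[0,0,0,0.48,-0.27,-0.15,87.8],[0,0,0,0.72,-0.4,-0.15,87.8],[0,0,0,0.95,-0.53,-0.15,87.8],[0,0,0,0.95,-0.53,-0.15,87.8],[0,0,0,0.95,-0.53,-0.15,87.8],[0,0,0,0.95,-0.53,-0.15,87.8]]}}

```text
t: 1.6
ee_pos: [466.2, -312.2, 292.5]
orientation: [-3.119, -0.373, 0.001]
ft_force: [0.1, -0.3, 0.9]
width: 87.8
grasp_force: 0.0
```

Run:
```python
from h import *
import pickle
from scipy.optimize import least_squares
ci,im,d=pickle.load(open("top.pkl","rb"))
px=np.array([(207,187.8),(242.75,189.4),(252.25,202.2),(241.25,214.7),(205,213.1),(196,200)])
K=ci["intrinsics"];R=ci["R"];t=ci["t"]
def onz(px,z):
    p=cv2.undistortPoints(px.reshape(-1,1,2),K,np.array([ci["k1"],0,0,0])).reshape(-1,2)
    dr=np.c_[p,np.ones(len(p))]@R; c=-R.T@t
    return c+dr*((z-c[2])/dr[:,2])[:,None]
P=onz(px,58)[:,:2];print(P.round(1))
# order: +x+y, +x-y, -y, -x-y, -x+y, +y
def res(s):
    x,y,a,b=s;L=np.array([[36,b],[36,-b],[0,-78],[-36,-b],[-36,b],[0,78]])
    r=np.array([[np.cos(a),-np.sin(a)],[np.sin(a),np.cos(a)]])
    return (L@r.T+[x,y]-P).ravel()
s=least_squares(res,[560,70,.1,40]);print(s.x,s.fun.round(1))
o=ctrl.get_obs();print(o["ee_pos"],Ro.from_rotvec(o["orientation"]).as_matrix().round(3))
ci,im,d=shot("wrist");save("w1",im);pickle.dump((ci,im,d),open("w1.pkl","wb"));W=cloud(ci,d)
c=-ci["R"].T@ci["t"];print("cam",c,ci["R"].round(2))
P=W.reshape(-1,3);near=np.hypot(P[:,0]-468,P[:,1]+309)<110
for a,b in ((7,13),(50,58)):
    Q=P[near&(P[:,2]>a)&(P[:,2]<b)]
    print(len(Q),cv2.minAreaRect(Q[:,:2].astype(np.float32)))
```

```text
[[590.5 121.8]
 [601.7  23.1]
 [570.3  -9. ]
 [531.3  14.7]
 [519.8 113.6]
 [551.8 145.3]]
[5.60899197e+02 6.82585489e+01 1.17335207e-01 4.97156111e+01] [ 0.3  0.   0.7  0.  -0.3 -0.2 -0.3 -0.1 -0.4 -0.1  0.   0.4]
[ 466.16896982 -312.1504581   292.50428885] [[ 0.972  0.236 -0.001]
 [ 0.236 -0.972 -0.   ]
 [-0.001 -0.    -1.   ]]
cam [ 531.45935192 -295.94052756  454.37454264] [[ 0.24 -0.97  0.  ]
 [-0.94 -0.23  0.25]
 [-0.24 -0.06 -0.97]]
2728 ((465.8309631347656, -309.10986328125), (56.07400131225586, 140.0845947265625), 3.9075145721435547)
538 ((465.86212158203125, -309.04351806640625), (32.1136360168457, 32.037418365478516), 3.6732985973358154)
```

View pics/w1.png

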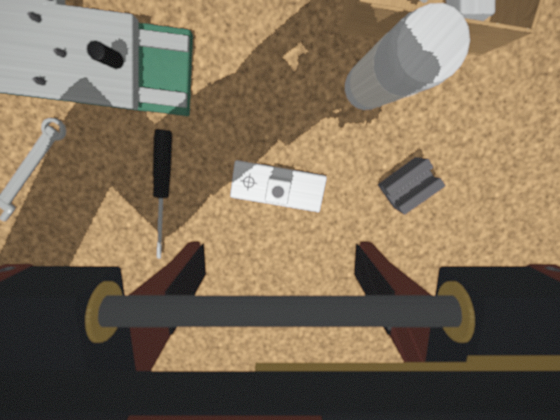

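The wrist view shows the foot at about (279,187), ring at left. The fitted sizes match (56×140 and 32×32), giving foot centre (465.8, -309.1) and yaw 0.067. The nest is at about (561, 68), yaw 0.117. Next I align, descend and grip.

Request:
{"method": "servo_tool", "body": {"rows": [[0,0,0.114,0,-0.015,0.25,87.8],[0,0,0.114,0,-0.015,0.5,87.8],[0,0,0.114,0,-0.015,0.75,87.8],[0,0,0.114,0,-0.015,1.0,87.8],[0,0,0.114,0,-0.015,1.0,87.8],[0,0,0.114,0,-0.015,1.0,87.8]]}}

```text
t: 2.4
ee_pos: [467.1, -309.1, 94.1]
orientation: [3.139, 0.107, 0.002]
ft_force: [0.5, -0.1, 1.2]
width: 87.7
grasp_force: 0.0
```

Run:
```python
from h import *
o=ctrl.get_obs();print(o["ee_pos"],Ro.from_rotvec(o["orientation"]).as_matrix().round(3),rel([465.8,-309.1,22]))
```

```text
[ 467.0587228  -309.11686691   94.14574675] [[ 0.998  0.068  0.001]
 [ 0.068 -0.998 -0.001]
 [ 0.001  0.001 -1.   ]] [-0.00674352 -0.00090512  0.36071948]
```

Request:
{"method": "servo_tool", "body": {"rows": [[0,0,0,-0.006,0,0.2,87.8],[0,0,0,-0.006,0,0.355,87.8],[0,0,0,-0.006,0,0.355,87.8],[0,0,0,-0.006,0,0.355,20],[0,0,0,-0.006,0,0.355,20],[0,0,0,-0.006,0,0.355,20],[0,0,0,-0.006,0,0.355,20],[0,0,0,-0.006,0,0.355,20]]}}

```text
t: 3.4
ee_pos: [465.3, -308.1, 21.8]
orientation: [3.14, 0.108, 0.0]
ft_force: [-0.1, -0.5, 0.2]
width: 41.5
grasp_force: 0.0
```

Request:
{"method": "servo_tool", "body": {"rows": [[0,0,0,0,0,0,20],[0,0,0,0,0,0,20],[0,0,0,0,0,-0.1,20],[0,0,0,0,0,-0.35,20],[0,0,0,0,0,-0.6,20],[0,0,0,0,0,-0.7,20],[0,0,0,0,0,-0.7,20]]}}

```text
t: 4.28
ee_pos: [466.1, -308.5, 164.1]
orientation: [3.137, 0.108, 0.005]
ft_force: [-0.2, 0.1, -4.6]
width: 31.5
grasp_force: 30.0
```

Run:
```python
from h import *
o=ctrl.get_obs();print(o["ee_pos"],o["width"],o["grasp_force"],o["ft_force"],Ro.from_rotvec(o["orientation"]).as_matrix().round(3),rel([560.9,68.3,160]))
```

```text
[ 466.07047393 -308.51192494  164.06650612] 31.532442753164045 29.999317824840546 [-0.20833491  0.05477735 -4.61723405] [[ 0.998  0.069  0.003]
 [ 0.069 -0.998 -0.002]
 [ 0.003  0.002 -1.   ]] [ 0.60255991 -1.84702865  0.0177982 ]
```

Request:
{"method": "servo_tool", "body": {"rows": [[0,0,-0.033,0.08,-0.25,0,20],[0,0,-0.033,0.16,-0.5,0,20],[0,0,-0.033,0.24,-0.75,0,20],[0,0,-0.033,0.32,-0.98,0,20],[0,0,-0.033,0.32,-0.98,0,20],[0,0,-0.033,0.32,-0.98,0,20],[0,0,-0.033,0.32,-0.98,0,20]]}}

```text
t: 5.15
ee_pos: [515.1, -109.0, 161.2]
orientation: [-3.136, -0.184, 0.002]
ft_force: [-0.1, -0.2, -3.6]
width: 32.2
grasp_force: 30.0
```

Run:
```python
from h import *
import pickle
o=ctrl.get_obs();print(o["ee_pos"],o["width"],Ro.from_rotvec(o["orientation"]).as_matrix().round(3),rel([560.9,68.3,160]))
ci,im,d=shot("wrist");save("w2",im);pickle.dump((ci,im,d),open("w2.pkl","wb"));W=cloud(ci,d).reshape(-1,3)
print("nest px",proj(ci,[560.9,68.3,45]))
P=W[(abs(W[:,0]-561)<130)&(abs(W[:,1]-68)<200)]
for a,b in ((53,62),(84,93),(5,13)):
    Q=P[(P[:,2]>a)&(P[:,2]<b)];print(a,len(Q),Q.mean(0).round(1),cv2.minAreaRect(Q[:,:2].astype(np.float32)))
```

```text
[ 515.10548571 -108.96889606  161.19227775] 32.15876478463796 [[ 0.993  0.117 -0.001]
 [ 0.117 -0.993  0.   ]
 [-0.001 -0.    -1.   ]] [ 0.33096095 -0.85352314  0.00579786]
nest px [[ 93.47725908 142.49479446]]
53 741 [587.3  45.9  56.6] ((578.2122192382812, 36.895294189453125), (107.96830749511719, 220.24578857421875), 24.133148193359375)
84 792 [590.7 -51.1  89.3] ((607.1546630859375, -22.445194244384766), (134.40687561035156, 21.12194061279297), 60.61410140991211)
5 816 [458.6  37.4   7. ] ((455.90283203125, 35.75807189941406), (31.629409790039062, 61.91683578491211), 70.66893005371094)
```

View pics/w2.png

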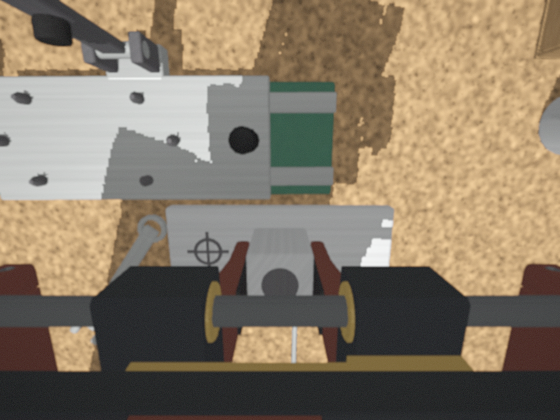

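The wrist view shows the held foot level, with its mark at (208,250). The nest pins are at (20,97), (138,97), (174,140), (147,181), (38,180) and (3,140), and the knob at (243,139). I'll fit the nest and the held foot from these.

Run:
```python
from h import *
import pickle
from scipy.optimize import least_squares
ci,im,d=pickle.load(open("w2.pkl","rb"));W=cloud(ci,d)
P=[]
for u,v in ((20,97),(138,97),(174,140),(147,181),(38,180)):
    Q=W[v-10:v+11,max(u-14,0):u+15].reshape(-1,3);Q=Q[(Q[:,2]>52)&(Q[:,2]<64)];c=cv2.minAreaRect(Q[:,:2].astype(np.float32));P.append(c[0]);print(len(Q),np.round(c[0],1),np.round(c[1],1),Q[:,2].max())
P=np.array(P)
def res(s):
    x,y,a=s;b=49.7;L=np.array([[36,b],[36,-b],[0,-78],[-36,-b],[-36,b]])
    r=np.array([[np.cos(a),-np.sin(a)],[np.sin(a),np.cos(a)]])
    return (L@r.T+[x,y]-P).ravel()
s=least_squares(res,[560,70,.1]);print(s.x,s.fun.round(1))
a=s.x[2]
K=W[120:160,222:265].reshape(-1,3);K=K[(K[:,2]>86)&(K[:,2]<94)];k=np.array(cv2.minAreaRect(K[:,:2].astype(np.float32))[0]);print("knob",k,len(K),"nest from knob",k+145*np.array([-np.sin(a),np.cos(a)]))
F=W[200:300,150:400].reshape(-1,3);F=F[(F[:,2]>140)&(F[:,2]<165)]
z=np.median(F[:,2]);print("plate z",z,cv2.minAreaRect(F[abs(F[:,2]-z)<4][:,:2].astype(np.float32)))
A=np.c_[F[:,:2]-F[:,:2].mean(0),np.ones(len(F))];print("tilt",np.linalg.lstsq(A,F[:,2],rcond=None)[0])
# mark ring
m=W[250,208];print("mark~",m)
B=W[225:300,245:315].reshape(-1,3);B=B[(B[:,2]>185)];zb=np.median(B[:,2]);print("boss",zb,cv2.minAreaRect(B[abs(B[:,2]-zb)<4][:,:2].astype(np.float32)))
```

```text
130 [592.2 123.8] [8.8 8.7] 60.53897584193474
112 [603.6  26. ] [8.3 9.5] 60.186273736802704
98 [571.2  -5.6] [8.2 9.3] 59.737626909233725
93 [532.7  17.6] [9.2 7.8] 60.14802621584429
108 [520.7 116.3] [9.2 7.4] 59.835513403770996
[5.62276273e+02 7.11159495e+01 1.16264343e-01] [ 0.   0.8  0.2 -0.1  0.1 -0.8 -0.5  0.   0.1  0. ]
knob [579.4206543  -71.74840546] 621 nest from knob [562.60027901  72.27268666]
plate z 149.36130255730762 ((522.7323608398438, -107.49127197265625), (42.241851806640625, 140.0889434814453), 6.813337326049805)
tilt [-3.68839063e-02 -3.82435352e-03  1.49468172e+02]
mark~ [511.19849336 -64.0813017  149.74914841]
boss 194.41614906283024 ((520.931884765625, -107.94344329833984), (22.281801223754883, 33.35988998413086), 6.686153411865234)
```

Request:
{"method": "servo_tool", "body": {"rows": [[0,0,0,0.09,-0.23,0,20],[0,0,0,0.18,-0.46,0,20],[0,0,0,0.26,-0.68,0,20],[0,0,0,0.335,-0.865,0,20],[0,0,0,0.335,-0.865,0.12,20],[0,0,0,0.335,-0.865,0.34,20],[0,0,0,0.335,-0.865,0.34,20],[0,0,0,0.335,-0.865,0.34,20],[0,0,0,0.335,-0.865,0.34,20]]}}

```text
t: 6.32
ee_pos: [563.2, 71.3, 95.5]
orientation: [-3.136, -0.184, -0.005]
ft_force: [0.8, -0.3, -3.3]
width: 32.0
grasp_force: 30.0
```

Run:
```python
from h import *
import pickle
o=ctrl.get_obs();print(o["ee_pos"],o["width"],o["ft_force"],Ro.from_rotvec(o["orientation"]).as_matrix().round(4))
ci,im,d=shot("wrist");save("w3",im);pickle.dump((ci,im,d),open("w3.pkl","wb"));W=cloud(ci,d)
P=W.reshape(-1,3);P=P[(abs(P[:,0]-562)<70)&(abs(P[:,1]-71)<100)]
F=P[(P[:,2]>72)&(P[:,2]<90)];z=np.median(F[:,2]);print("plate z",z,cv2.minAreaRect(F[abs(F[:,2]-z)<3][:,:2].astype(np.float32)))
b=P[P[:,2]>z+38];zb=np.median(b[:,2]);print(zb,cv2.minAreaRect(b[abs(b[:,2]-zb)<4][:,:2].astype(np.float32)))
a=.1165;r=np.array([[np.cos(a),-np.sin(a)],[np.sin(a),np.cos(a)]])
L=np.array([[36,49.7],[36,-49.7],[0,-78],[0,78]])@r.T+[562.2,71.2];print(proj(ci,np.c_[L,[58]*4]).round())
```

```text
[563.18468383  71.27449092  95.45383961] 32.041223751779256 [ 0.7994476  -0.31941325 -3.34474597] [[ 9.931e-01  1.173e-01  3.000e-03]
 [ 1.173e-01 -9.931e-01  3.000e-04]
 [ 3.000e-03  0.000e+00 -1.000e+00]]
plate z 83.59584740042023 ((588.5521240234375, 74.7642822265625), (77.87764739990234, 139.927978515625), 6.9277024269104)
198.8941932633525 ((587.8423461914062, 66.8468017578125), (20.032917022705078, 101.17784881591797), 6.8265461921691895)
[[207. 190.]
 [353. 190.]
 [389. 240.]
 [170. 240.]]
```

View pics/w3.png

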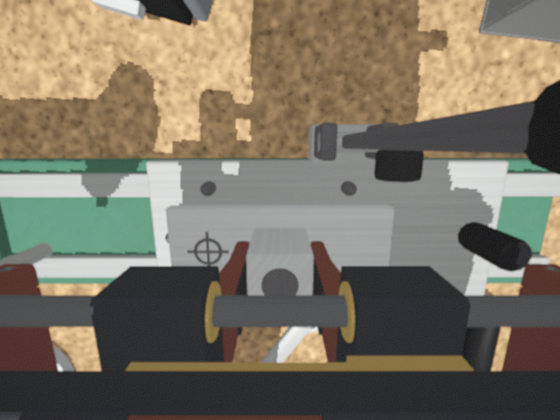

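The view shows the plate at 167–393 px and the +x pins at (208,188) and (349,188), with the foot centred between them. I'll do one depth refinement.

Run:
```python
from h import *
import pickle
ci,im,d=pickle.load(open("w3.pkl","rb"));W=cloud(ci,d)
a=.1168;c,s=np.cos(a),np.sin(a);r=np.array([[c,-s],[s,c]]);N=np.array([562.2,71.2])
loc=lambda X:(X[:2]-N)@r if X.ndim==1 else (X[:,:2]-N)@r
for u,v in ((208,188),(349,188)):
    Q=W[v-10:v+11,u-12:u+13].reshape(-1,3);Q=Q[(Q[:,2]>51)&(Q[:,2]<66)];l=loc(Q);print(len(Q),(l.min(0)+l.max(0))/2,np.ptp(l,axis=0),Q[:,2].max())
F=W[195:262,150:410].reshape(-1,3);F=F[(F[:,2]>76)&(F[:,2]<92)];l=loc(F)
print("plate loc y",np.percentile(l[:,1],[0.5,99.5]),"x max",np.percentile(l[:,0],99.5),l[:,0].max(),l[:,1].min(),l[:,1].max(),"z",F[:,2].mean())
A=np.c_[l,np.ones(len(l))];print("tilt",np.linalg.lstsq(A,F[:,2],rcond=None)[0])
B=W[225:262,248:312].reshape(-1,3);B=B[(B[:,2]>118)&(B[:,2]<136)];l=loc(B);print("boss",l.min(0),l.max(0),B[:,2].mean())
E=W[158:166,170:300].reshape(-1,3);E=E[(E[:,2]>40)&(E[:,2]<50)];print("carriage edge x",loc(E)[:,0].max())
```

```text
156 [35.97157583 51.11187682] [9.95774916 9.86933103] 60.12062208387922
160 [ 36.36606733 -48.37013421] [9.15983124 9.86121738] 60.05782754986319
plate loc y [-68.48648772  69.00411942] x max 29.60058088433334 29.76946864870668 -69.59536568782765 70.36013485853681 z 83.52328152123927
tilt [-3.43329341e-02  6.37484547e-04  8.40578346e+01]
boss [ 13.09156872 -15.47495343] [18.0872093  16.07458698] 125.93440844269516
carriage edge x 54.83274894380558
```

Request:
{"method": "servo_tool", "body": {"rows": [[0,0,0,-0.0075,-0.0055,0,20],[0,0,0,-0.0075,-0.0055,0.03,20],[0,0,0,-0.0075,-0.0055,0.06,20],[0,0,0,-0.0075,-0.0055,0.06,20]]}}

```text
t: 6.88
ee_pos: [559.6, 72.5, 80.9]
orientation: [3.136, 0.186, -0.002]
ft_force: [-0.0, -0.1, -5.0]
width: 31.9
grasp_force: 30.0
```

```bash
cat > chk.py <<'E'
from h import *
o=ctrl.get_obs();print(o["ee_pos"],o["ft_force"])
ci,im,d=shot("wrist");W=cloud(ci,d)
a=.1168;c,s=np.cos(a),np.sin(a);r=np.array([[c,-s],[s,c]]);N=np.array([562.2,71.2])
loc=lambda X:(X[:,:2]-N)@r
P=W.reshape(-1,3);v,u=np.mgrid[0:420,0:560];v=v.ravel();u=u.ravel();l=loc(P);zp=o["ee_pos"][2]-12
m=(v<265)&(v>180)&(abs(P[:,2]-zp)<4)&(abs(l[:,1])<80)&(l[:,0]<33.)&(l[:,0]>20)
f=l[m];print("foot y",f[:,1].min(),f[:,1].max(),"xmax",f[:,0].max(),"z",np.median(P[m,2]),zp)
for q in (51.1,-48.4):
    m=(abs(l[:,1]-q)<8)&(abs(l[:,0]-37)<7)&(P[:,2]>51)&(P[:,2]<66);g=l[m];print("pin",(g.min(0)+g.max(0))/2,np.ptp(g,axis=0))
E
python3 chk.py
```

```text
[559.60528493  72.4569412   80.86695905] [-4.52048071e-03 -7.83998243e-02 -4.96987591e+00]
foot y -67.72769874910809 71.12681767582973 xmax 26.331976656721604 z 68.81547446251243 68.8669590469153
pin [35.9236899  51.06415223] [9.37313181 9.67730382]
pin [ 36.11269593 -48.55234634] [ 9.29390998 10.08978957]
```

Request:
{"method": "servo_tool", "body": {"rows": [[0,0,0,0.0085,0.002,0,20],[0,0,0,0.0085,0.002,0,20],[0,0,0,0.0085,0.002,0.02,20],[0,0,0,0.0085,0.002,0.04,20],[0,0,0,0.0085,0.002,0.055,20],[0,0,0,0.0085,0.002,0.065,20],[0,0,0,0.0085,0.002,0.065,20]]}}

```text
t: 7.8
ee_pos: [561.8, 72.3, 68.5]
orientation: [3.136, 0.186, -0.001]
ft_force: [0.7, -0.2, -3.6]
width: 31.6
grasp_force: 30.0
```

```bash
python3 chk.py
```

```text
[561.82592147  72.2581081   68.49367203] [ 0.6992326  -0.22394627 -3.55686681]
foot y -68.12308820948326 71.17041733071095 xmax 32.878041936759054 z 56.46226727689021 56.49367203249891
pin [36.08072053 51.20895105] [9.43699705 9.73226724]
pin [ 36.23191693 -48.46253005] [9.81679212 9.46659869]
```

Request:
{"method": "servo_tool", "body": {"rows": [[0,0,0,0,0,0.01,20],[0,0,0,0,0,0.01,20],[0,0,0,0,0,0.01,50],[0,0,0,0,0,0.01,75],[0,0,0,0,0,0.01,75],[0,0,0,0,0,0.01,75]]}}

```text
t: 8.6
ee_pos: [562.1, 72.3, 66.8]
orientation: [-3.136, -0.186, -0.0]
ft_force: [-0.5, -0.1, 0.3]
width: 68.3
grasp_force: 0.0
```

Request:
{"method": "servo_tool", "body": {"rows": [[0,0,0,0,0,-0.05,75],[0,0,0,0,0,-0.3,75],[0,0,0,0,0,-0.6,75],[0,0,0,0,0,-0.9,75],[0,0,0,0,0,-1,75],[0,0,0,0,0,-1,75]]}}

```text
t: 9.35
ee_pos: [562.9, 72.4, 269.2]
orientation: [-3.136, -0.186, -0.007]
ft_force: [0.0, -0.3, -0.5]
width: 74.9
grasp_force: 0.0
```

```bash
cat > fit.py <<'E'
from h import *
import sys
a=.1168;c,s=np.cos(a),np.sin(a);r=np.array([[c,-s],[s,c]]);N=np.array([562.2,71.2])
loc=lambda X:(X[:,:2]-N)@r
if __name__=="__main__":
    o=ctrl.get_obs();print(o["ee_pos"],o["ft_force"],o["width"],Ro.from_rotvec(o["orientation"]).as_matrix().round(3))
    ci,im,d=shot("wrist");save(sys.argv[1],im);W=cloud(ci,d).reshape(-1,3);l=loc(W)
    m=(W[:,2]>51)&(W[:,2]<59)&(abs(l[:,0])<31)&(abs(l[:,1]-1)<73.5)
    R=cv2.minAreaRect(l[m].astype(np.float32));print("plate",R,np.median(W[m,2]))
    L=np.c_[l[m],np.ones(m.sum())];print("tilt",np.linalg.lstsq(L,W[m,2],rcond=None)[0])
    for x,y in ((36,51),(36,-48.5),(-36,-48.5),(-36,51),(0,79.3),(0,-76.7)):
        m=(np.hypot(l[:,0]-x,l[:,1]-y)<7)&(W[:,2]>56.5)&(W[:,2]<66);g=l[m]
        if len(g)>8: print("pin",len(g),(g.min(0)+g.max(0))/2,np.ptp(g,axis=0))
    h=(W[:,2]>190)&(l[:,0]>50)&(l[:,0]<150)&(l[:,1]<-20)&(l[:,1]>-130)
    print("handle",h.sum(),l[h].min(0) if h.any() else 0,l[h].max(0) if h.any() else 0,W[h,2].max() if h.any() else 0)
E
python3 fit.py w4
```

```text
[562.91845634  72.39661289 269.20145142] [ 0.02965784 -0.27825413 -0.45944472] 74.91558479864656 [[ 0.993  0.118  0.005]
 [ 0.118 -0.993  0.001]
 [ 0.005  0.    -1.   ]]
plate ((0.9982242584228516, -0.37165069580078125), (55.109745025634766, 143.7607879638672), 0.05456353351473808) 54.868518637467275
tilt [-2.47304549e-03  3.86788170e-04  5.48765010e+01]
pin 20 [35.36686863 51.02946603] [5.1292962  5.22606085]
pin 21 [ 36.03432341 -48.36077383] [6.22594613 5.22775692]
pin 18 [-36.41894696 -48.15945724] [5.58126891 5.40582128]
pin 19 [-35.79425201  50.55148891] [6.91278226 5.11053244]
pin 20 [ 0.162242   79.25118758] [6.60027622 5.44297823]
pin 18 [-7.64091534e-02 -7.64806414e+01] [5.58493926 5.39870363]
handle 2204 [  63.09352394 -107.89496539] [ 76.90373921 -36.34961724] 224.5182315884935
```

View pics/w4.png

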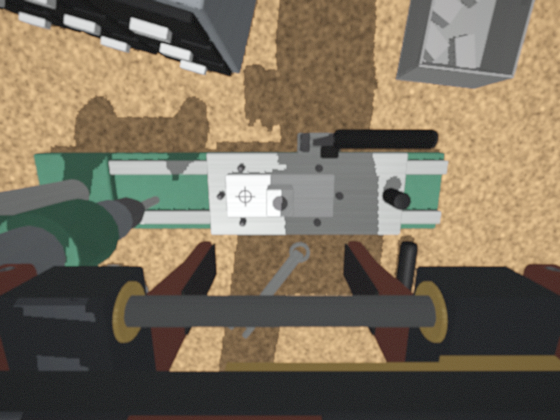

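The view shows the foot seated inside the six pins with its mark at (245,196) towards the drill. The plate's height and level confirm it. The clamp handle is at (385,138), clamp angle about 1.58. Now I turn the tool by 90°.

Run:
```python
from fit import *
print(ctrl.get_obs()["qpos"].round(3)); p=N+r@[70,-83.7];print(p,rel([*p,262]))
print("closed",N+r@[-77,-83.7],"knob",N+r@[0,1.3-145])
```

```text
[0.107 0.287 1.721 0.    1.132 1.559]
[641.47701121  -3.77229817] [0.35014757 0.42445897 0.0267757 ]
closed [495.47857644 -20.90288616] knob [578.94602377 -71.52091889]
```

Request:
{"method": "servo_tool", "body": {"rows": [[0,0,-0.1,0.1,0.14,0,60],[0,0,-0.22,0.2,0.28,0,60],[0,0,-0.34,0.35,0.424,0,60],[0,0,-0.46,0.35,0.424,0,60],[0,0,-0.58,0.35,0.424,0,60],[0,0,-0.7,0.35,0.424,0,60],[0,0,-0.82,0.35,0.424,0,60],[0,0,-0.94,0.35,0.424,0,50],[0,0,-1,0.35,0.424,0,50],[0,0,-1,0.35,0.424,0,50]]}}

```text
t: 10.65
ee_pos: [640.5, -3.7, 264.6]
orientation: [-2.167, -2.271, 0.004]
ft_force: [0.3, -0.8, 1.0]
width: 50.1
grasp_force: 0.0
```

Request:
{"method": "servo_tool", "body": {"rows": [[0,0,-0.047,0,0,0,50],[0,0,-0.047,0,0,0,50],[0,0,-0.047,0,0,0,50]]}}

```text
t: 11.02
ee_pos: [641.2, -3.7, 266.1]
orientation: [-2.089, -2.346, 0.001]
ft_force: [0.8, 0.1, 0.3]
width: 49.9
grasp_force: 0.0
```

Run:
```python
from fit import *
o=ctrl.get_obs();print(o["ee_pos"],Ro.from_rotvec(o["orientation"]).as_matrix().round(3),o["qpos"].round(2))
print(rel([641.5,-3.8,200]))
```

```text
[641.21707572  -3.65299245 266.09055634] [[-0.116  0.993 -0.001]
 [ 0.993  0.116  0.   ]
 [ 0.    -0.001 -1.   ]] [-0.02  0.4   1.55  0.    1.19 -0.14]
[-0.00094337  0.00161309  0.33045134]
```

Request:
{"method": "servo_tool", "body": {"rows": [[0,0,0,0,0.001,0.15,50],[0,0,0,0,0.001,0.33,50],[0,0,0,0,0.001,0.33,50],[0,0,0,0,0.001,0.33,5],[0,0,0,0,0.001,0.33,5],[0,0,0,0,0.001,0.33,5],[0,0,0,0,0.001,0.33,5],[0,0,0,0,0.001,0.33,5]]}}

```text
t: 12.02
ee_pos: [641.9, -3.7, 201.4]
orientation: [2.086, 2.348, 0.001]
ft_force: [-0.5, 0.6, 3.8]
width: 13.3
grasp_force: 30.0
```

Request:
{"method": "servo_tool", "body": {"rows": [[0,0,0,0,-0.04,0.001,5],[0,0,0,0,-0.097,0.005,5],[0,0,0,0,-0.204,0.026,5],[0,0,0,0,-0.306,0.063,5],[0,0,0,0,-0.402,0.115,5],[0,0,0,0,-0.489,0.18,5],[0,0,0,0,-0.515,0.205,5],[0,0,0,0,-0.515,0.205,5]]}}

```text
t: 13.02
ee_pos: [537.7, -15.7, 159.1]
orientation: [-2.085, -2.346, 0.003]
ft_force: [-1.8, 0.5, -1.2]
width: 13.4
grasp_force: 30.0
```

Run:
```python
from fit import *
o=ctrl.get_obs();print(o["ee_pos"],o["ft_force"],o["width"],o["grasp_force"],o["moment"])
l=loc(o["ee_pos"][None])[0];print(l,"rel hinge",l[0]-68,o["ee_pos"][2]+18.7-71, np.hypot(l[0]-68,o["ee_pos"][2]+18.7-71))
print(rel([*(N+r@[-77,-83.7]),52.3]))
```

```text
[537.65105348 -15.71850356 159.08260129] [-1.7899043   0.49626151 -1.23579339] 13.381952811347292 29.998883306980133 [ 0.18155759  0.00482171 -0.02085901]
[-34.51069959 -83.46549377] rel hinge -102.51069958759773 106.78260129370193 148.0235368750133
[-0.00127356 -0.21064164  0.53462741]
```

Request:
{"method": "servo_tool", "body": {"rows": [[0,0,0,0,-0.035,0.035,5],[0,0,0,0,-0.072,0.081,5],[0,0,0,0,-0.131,0.173,5],[0,0,0,0,-0.176,0.272,5],[0,0,0,0,-0.206,0.376,5],[0,0,0,0,-0.219,0.484,5],[0,0,0,0,-0.219,0.52,5],[0,0,0,0,-0.219,0.53,5],[0,0,0,0,-0.219,0.53,5]]}}

```text
t: 14.15
ee_pos: [495.6, -20.9, 53.7]
orientation: [-2.086, -2.348, 0.001]
ft_force: [-0.4, 1.3, -1.7]
width: 13.4
grasp_force: 30.0
```

Run:
```python
from fit import *
o=ctrl.get_obs();print(o["ee_pos"],o["ft_force"],o["width"],o["grasp_force"],o["moment"])
l=loc(o["ee_pos"][None])[0];print(l,"rel hinge",l[0]-68,o["ee_pos"][2]+18.7-71)
```

```text
[495.59165084 -20.88948488  53.7482486 ] [-0.4316355   1.3067323  -1.67917285] 13.401255744358808 29.999618232250214 [ 0.4031045  -0.30616663 -0.02496054]
[-76.88613431 -83.69986711] rel hinge -144.886134305148 1.4482485957086908
```

Request:
{"method": "servo_tool", "body": {"rows": [[0,0,0,0,0,0.01,5],[0,0,0,0,0,0.02,5],[0,0,0,0,0,0.02,5]]}}

```text
t: 14.52
ee_pos: [495.6, -20.9, 51.5]
orientation: [-2.086, -2.348, 0.0]
ft_force: [-7.2, 2.2, 24.8]
width: 13.0
grasp_force: 30.0
```

Contact at 25 N shows the pad is down. Now I release, lift and look.

Request:
{"method": "servo_tool", "body": {"rows": [[0,0,0,0,0,0.01,5],[0,0,0,0,0,0.01,34],[0,0,0,0,0,0.01,34],[0,0,0,0,0,0.01,34],[0,0,0,0,0,-0.1,34],[0,0,0,0,0,-0.4,34],[0,0,0,0,0,-0.7,34],[0,0,0,0,0,-0.7,34]]}}

```text
t: 15.52
ee_pos: [498.9, -21.2, 193.8]
orientation: [2.082, 2.343, 0.008]
ft_force: [0.9, -0.5, -0.4]
width: 33.9
grasp_force: 0.0
```

Request:
{"method": "servo_tool", "body": {"rows": [[0,0,0,-0.15,0.2,-0.2,34],[0,0,0,-0.3,0.385,-0.3,50],[0,0,0,-0.3,0.385,-0.3,60],[0,0,0,-0.3,0.385,-0.3,60],[0,0,0,-0.3,0.385,-0.3,60]]}}

```text
t: 16.15
ee_pos: [577.6, -70.8, 248.0]
orientation: [-2.084, -2.347, 0.003]
ft_force: [-0.3, -0.6, 0.1]
width: 59.7
grasp_force: 0.0
```

Run:
```python
from fit import *
import pickle
o=ctrl.get_obs();print(o["ee_pos"],o["ft_force"],Ro.from_rotvec(o["orientation"]).as_matrix().round(3),rel([*(N+r@[0,1.3-145]),57]))
ci,im,d=shot("wrist");save("w5",im);pickle.dump((ci,im,d),open("w5.pkl","wb"))
W=cloud(ci,d).reshape(-1,3);l=loc(W)
m=(abs(W[:,2]-55)<3)&(abs(l[:,0])<31)&(abs(l[:,1]-1)<73.5);print("plate",cv2.minAreaRect(l[m].astype(np.float32)),np.median(W[m,2]))
m=(W[:,2]>60)&(W[:,2]<90)&(l[:,0]<-68)&(l[:,0]>-90)&(l[:,1]<-60)&(l[:,1]>-120);print("handle",l[m].min(0),l[m].max(0),np.percentile(W[m,2],95))
m=(W[:,2]>60)&(W[:,2]<90)&(abs(l[:,1]+46.7)<8)&(l[:,0]>-60)&(l[:,0]<60);print("strap z slope",np.polyfit(l[m][:,0],W[m,2],1))
m=(W[:,2]>85)&(W[:,2]<94)&(np.hypot(l[:,0],l[:,1]+143.7)<25);print("knob",(l[m].min(0)+l[m].max(0))/2,np.ptp(l[m],axis=0))
```

```text
[577.59762283 -70.77309087 247.96216368] [-0.29867686 -0.60727818  0.08959546] [[-0.118  0.993 -0.003]
 [ 0.993  0.118  0.001]
 [ 0.001 -0.003 -1.   ]] [-0.00540633  0.00950296  0.95477935]
plate ((0.5551948547363281, 0.461181640625), (56.01410675048828, 137.56021118164062), 0.058100033551454544) 54.859009832008496
handle [ -82.95384128 -109.14715203] [-69.53951238 -60.22243639] 78.42594495786219
strap z slope [1.07358390e-03 7.48685419e+01]
knob [   0.16728951 -143.99382527] [20.19211396 21.67827734]
```

View pics/w5.png

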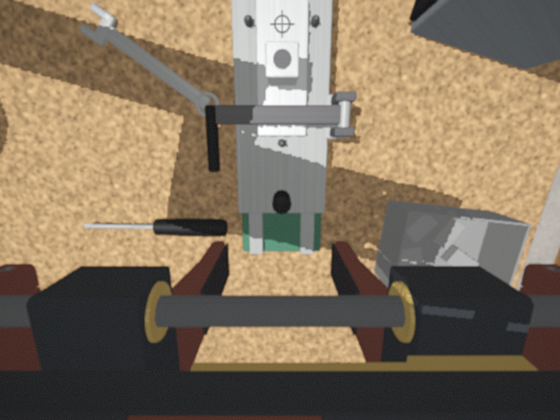

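The view shows the strap level across the unmarked end (z 74.9, slope 0), the mark at (282,24) and the knob at (282,201). I'll grip the knob next.

Request:
{"method": "servo_tool", "body": {"rows": [[0,0,0,-0.005,0.006,0.25,60],[0,0,0,-0.005,0.006,0.5,60],[0,0,0,-0.005,0.006,0.75,60],[0,0,0,-0.005,0.006,0.95,60],[0,0,0,-0.005,0.006,0.95,60],[0,0,0,-0.005,0.006,0.95,10],[0,0,0,-0.005,0.006,0.95,10],[0,0,0,-0.005,0.006,0.95,10],[0,0,0,-0.005,0.006,0.95,10],[0,0,0,-0.005,0.006,0.95,10]]}}

```text
t: 17.45
ee_pos: [579.3, -72.5, 60.3]
orientation: [-2.085, -2.347, 0.003]
ft_force: [-6.0, -1.0, 9.0]
width: 21.3
grasp_force: 30.0
```

Run:
```python
from fit import *
import pickle
o=ctrl.get_obs();print(o["ee_pos"],loc(o["ee_pos"][None]),o["ft_force"],o["width"],o["grasp_force"],o["qpos"].round(2))
ci,im,d=shot("wrist");save("w6",im);pickle.dump((ci,im,d),open("w6.pkl","wb"))
W=cloud(ci,d).reshape(-1,3);l=loc(W)
m=(abs(W[:,2]-55)<3)&(abs(l[:,0])<31)&(abs(l[:,1]-1)<73.5);print("plate",cv2.minAreaRect(l[m].astype(np.float32)))
m=(W[:,2]>68)&(W[:,2]<125)&(abs(l[:,0])<30)&(l[:,1]>110)&(l[:,1]<200);print("bit",m.sum());
if m.any(): print(np.median(l[m],0),l[m].min(0),l[m].max(0),W[m,2].min())
ci,im,d=shot("scene");pickle.dump((ci,im,d),open("s2.pkl","wb"));W=cloud(ci,d).reshape(-1,3);l=loc(W)
m=(W[:,2]>66)&(W[:,2]<110)&(abs(l[:,0])<30)&(l[:,1]>110)&(l[:,1]<200);print("bit scene",m.sum(),np.median(l[m],0),l[m].min(0),l[m].max(0),W[m,2].min())
```

```text
[579.29957941 -72.48146437  60.32067316] [[   0.23920995 -144.6952024 ]] [-6.01443555 -0.95886555  9.01233298] 21.25032664058066 30.00113010406494 [-0.14  0.59  1.81 -0.    0.74 -0.26]
plate ((0.5224552154541016, -40.61444854736328), (56.111968994140625, 63.60916519165039), 0.13503983616828918)
bit 0
bit scene 29 [  3.16515297 148.80773596] [ -6.21066869 144.53882386] [  7.5463128 155.9700825] 80.57677253775093
```

View pics/w6.png

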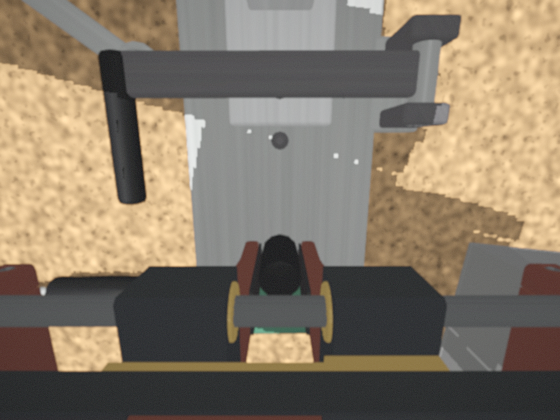

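Request:
{"method": "servo_tool", "body": {"rows": [[0,0,0,0.05,0,-0.005,10],[0,0,0,0.12,0,-0.005,10],[0,0,0,0.2,0,-0.005,10],[0,0,0,0.28,0,-0.005,10],[0,0,0,0.36,0,-0.005,10],[0,0,0,0.44,0,-0.005,10],[0,0,0,0.475,0,-0.005,10],[0,0,0,0.475,0,-0.005,10],[0,0,0,0.475,0,-0.005,10]]}}

```text
t: 18.68
ee_pos: [568.0, 22.5, 60.4]
orientation: [-2.085, -2.346, 0.002]
ft_force: [-4.8, 3.1, 1.5]
width: 21.6
grasp_force: 30.0
```

Run:
```python
from fit import *
import pickle
o=ctrl.get_obs();print(o["ee_pos"],loc(o["ee_pos"][None]),o["ft_force"],o["width"],o["grasp_force"])
c=[]
for n in ("scene","top","wrist"):
    ci,im,d=shot(n);pickle.dump((ci,im,d),open(n+"3.pkl","wb"))
    W=cloud(ci,d).reshape(-1,3);l=loc(W)
    m=(W[:,2]>66)&(W[:,2]<118)&(abs(l[:,0])<22)&(l[:,1]>135)&(l[:,1]<170);print(n,"bit",m.sum())
    if m.any(): print(np.median(l[m],0),l[m].min(0),l[m].max(0),W[m,2].min())
    p=proj(ci,[*(N+r@[0,150]),72])[0];m2=proj(ci,[*(N+r@[0,141]),55])[0];print("tip px",p,"mark px",m2)
    x,y=np.clip(((p+m2)/2).astype(int),40,[519,379])
    c.append(cv2.resize(im[y-35:y+35,x-35:x+35],(400,400),interpolation=cv2.INTER_CUBIC))
save("c7",cv2.resize(np.hstack(c[:2]),(800,400)))
```

```text
[567.96184918  22.50625894  60.36248609] [[ 4.80853441e-02 -4.90334275e+01]] [-4.81496193  3.11576593  1.51651643] 21.60839644019137 29.99461591243744
scene bit 37
[  1.40781705 150.29188964] [ -4.0078757  145.53119589] [  9.00997975 155.88751852] 77.99907888703652
tip px [369.92251666 203.74743334] mark px [366.52965745 208.62846143]
top bit 0
tip px [167.93740205 197.15278733] mark px [172.673331   198.62525536]
wrist bit 0
tip px [ 279.24779471 -210.30339668] mark px [ 279.36863574 -140.32260981]
```

View pics/c7.png

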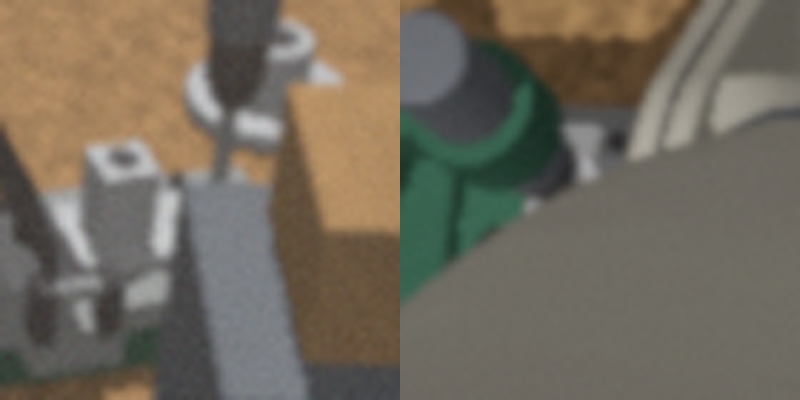

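The crop shows that the tool box hides the mark from the scene camera, and the arm hides it from the top camera. I'll let go of the knob, rise and tilt the wrist camera towards the drill to measure mark and tip together.

Request:
{"method": "servo_tool", "body": {"rows": [[0,0,0,0,0,0,50],[0,0,0,0,0,0,50],[0,0,0,0,0,0,50],[0,0,0,0,0,-0.1,50],[0,0,0,0,0,-0.4,50],[0,0,0,0,0,-0.6,50],[0,0,0,0,0,-0.6,50]]}}

```text
t: 19.7
ee_pos: [572.1, 22.0, 184.3]
orientation: [2.083, 2.344, 0.008]
ft_force: [0.0, 0.2, 0.1]
width: 49.7
grasp_force: 0.0
```

Request:
{"method": "servo_tool", "body": {"rows": [[0,0.1,0,0,0,0,50],[0,0.2,0,0,0,0,50],[0,0.27,0,0,0,0,50],[0,0.27,0,0,0,0,50],[0,0.27,0,0,0,0,50],[0,0.27,0,0,0,0,50]]}}

```text
t: 20.45
ee_pos: [569.4, 22.8, 180.7]
orientation: [-1.868, -2.105, -0.382]
ft_force: [-0.9, 0.6, 0.3]
width: 50.1
grasp_force: 0.0
```

Run:
```python
from fit import *
import pickle
o=ctrl.get_obs();print(o["ee_pos"],Ro.from_rotvec(o["orientation"]).as_matrix().round(3),o["ft_force"])
ci,im,d=shot("wrist");pickle.dump((ci,im,d),open("w8.pkl","wb"));save("w8",im)
print("cam",-ci["R"].T@ci["t"])
W=cloud(ci,d).reshape(-1,3);l=loc(W)
print("proj tip,mark",proj(ci,[[*(N+r@[0,150]),72],[*(N+r@[0,141]),55]]))
m=(W[:,2]>66)&(W[:,2]<125)&(abs(l[:,0])<12)&(l[:,1]>135)&(l[:,1]<175);print("bit",m.sum())
if m.any(): print(np.median(l[m],0),l[m].min(0),l[m].max(0),W[m,2].min())
for lo in (72,78,84,90,96,102):
    q=m&(abs(W[:,2]-lo-3)<3)
    if q.any(): print(lo,q.sum(),l[q].min(0).round(1),l[q].max(0).round(1))
m=(abs(W[:,2]-55)<3)&(abs(l[:,0])<31)&(l[:,1]>20)&(l[:,1]<171);print("plate",cv2.minAreaRect(l[m].astype(np.float32)))
m=(W[:,2]>85)&(W[:,2]<94)&(np.hypot(l[:,0],l[:,1]+49)<25);print("knob",m.sum(),(l[m].min(0)+l[m].max(0))/2,np.ptp(l[m],axis=0))
```

```text
[569.3779268   22.81916256 180.65212467] [[-0.109  0.993 -0.047]
 [ 0.913  0.119  0.39 ]
 [ 0.393 -0.    -0.92 ]] [-0.87279228  0.61700457  0.3175729 ]
cam [569.68361156  21.18162313 355.86716486]
proj tip,mark [[278.31547398  70.02517169]
 [278.34750111  87.27890184]]
bit 337
[ -0.1541426  149.31954348] [ -5.10972647 147.32728134] [  4.88001602 153.91572748] 75.705829249812
72 10 [ -4.5 148.2] [  4.9 153.9]
78 36 [ -4.5 147.7] [  4.8 153.2]
84 39 [ -4.3 147.8] [  4.8 153.8]
90 41 [ -4.2 147.6] [  4.7 152.9]
96 49 [ -5.1 147.3] [  4.7 153.7]
102 49 [ -5.  147.7] [  4.6 152.9]
plate ((1.5866165161132812, 92.94529724121094), (145.8049774169922, 58.53799057006836), 89.906494140625)
knob 446 [ -0.12404332 -48.19434035] [20.77857282 20.59965519]
```

```bash
cat > mk.py <<'E'
from fit import *
import pickle,sys
def mark(f,y0):
    ci,im,d=pickle.load(open(f,"rb"))
    g=0.5;ys=np.arange(y0-28,y0+28,g);xs=np.arange(-26,26,g);Y,X=np.meshgrid(ys,xs,indexing="ij")
    P=np.stack([X,Y],-1).reshape(-1,2)@r.T+N
    px=proj(ci,np.c_[P,np.full(len(P),54.9)]).reshape(len(ys),len(xs),2).astype(np.float32)
    G=cv2.remap(cv2.cvtColor(im,cv2.COLOR_RGB2GRAY),px[...,0],px[...,1],cv2.INTER_CUBIC)
    G=cv2.GaussianBlur(G,(0,0),1)
    T=np.full((61,61),200,np.uint8);c=(30,30)
    cv2.circle(T,c,17,60,3);cv2.line(T,(4,30),(56,30),60,3);cv2.line(T,(30,4),(30,56),60,3);T=cv2.GaussianBlur(T,(0,0),1.5)
    H=cv2.matchTemplate(G,T,cv2.TM_CCOEFF_NORMED);_,v,_,p=cv2.minMaxLoc(H)
    return v,xs[p[0]+30],ys[p[1]+30]
if __name__=="__main__":
    print(mark(sys.argv[1],float(sys.argv[2])))
E
python3 mk.py w8.pkl 141; python3 mk.py w5.pkl 44
```

```text
(0.41641727089881897, np.float64(0.5), np.float64(149.0))
(0.9224826097488403, np.float64(0.5), np.float64(46.5))
```

Run:
```python
from fit import *
import pickle
ci,im,d=pickle.load(open("w8.pkl","rb"))
W=cloud(ci,d)
g=0.5;ys=np.arange(118,160,g);xs=np.arange(-22,23,g);Y,X=np.meshgrid(ys,xs,indexing="ij")
P=np.stack([X,Y],-1).reshape(-1,2)@r.T+N
px=proj(ci,np.c_[P,np.full(len(P),54.9)]).reshape(len(ys),len(xs),2).astype(np.float32)
G=cv2.remap(cv2.cvtColor(im,cv2.COLOR_RGB2GRAY),px[...,0],px[...,1],cv2.INTER_CUBIC)
Z=cv2.remap(W[...,2].astype(np.float32),px[...,0],px[...,1],cv2.INTER_NEAREST)
for i in range(0,len(ys),2): print(ys[i]," ".join("###" if Z[i,j]>60 else "%3d"%G[i,j] for j in range(0,len(xs),3)))
```

```text
118.0 229 227 221 ### ### ### ### ### ### ### ### ### ### ### ### ### ### ### ### ### ### ### ### ### ### ### ### ### 222 227
119.0 228 227 222 ### ### ### ### ### ### ### ### ### ### ### ### ### ### ### ### ### ### ### ### ### ### ### ### ### 222 226
120.0 228 227 222 ### ### ### ### ### ### ### ### ### ### ### ### ### ### ### ### ### ### ### ### ### ### ### ### ### 222 227
121.0 227 227 221 ### ### ### ### ### ### ### ### ### ### ### ### ### ### ### ### ### ### ### ### ### ### ### ### ### 222 225
122.0 227 227 221 ### ### ### ### ### ### ### ### ### ### ### ### ### ### ### ### ### ### ### ### ### ### ### ### ### 222 226
123.0 228 227 221 ### ### ### ### ### ### ### ### ### ### ### ### ### ### ### ### ### ### ### ### ### ### ### ### ### 221 226
124.0 228 227 220 ### ### ### ### ### ### ### ### ### ### ### ### ### ### ### ### ### ### ### ### ### ### ### ### ### 221 225
125.0 227 227 219 ### ### ### ### ### ### ### ### ### ### ### ### ### ### ### ### ### ### ### ### ### ### ### ### ### 222 226
126.0 227 226 219 ### ### ### ### ### ### ### ### ### ### ### ### ### ### ### ### ### ### ##
[... 3491 characters left out ...]
23 220 195 175 210 194 149 145 147 146 146 172 204 215 216 198 170 150
155.0 220 220 217 219 218 218 218 221 219 216 219 223 223 219 204 192 211 201 177 176 179 177 178 198 216 221 219 213 199 179
156.0 221 220 218 218 219 217 218 221 219 217 218 223 224 219 214 209 216 210 205 206 207 205 206 213 219 220 220 218 215 204
157.0 221 220 218 217 218 217 219 221 218 217 218 223 223 219 218 217 218 217 217 218 220 217 218 219 219 218 218 219 221 216
158.0 220 221 217 218 218 217 219 221 219 216 218 223 222 219 219 219 218 218 219 221 222 219 221 221 218 218 218 218 222 221
159.0 220 220 216 218 219 217 218 221 219 216 218 223 222 218 219 219 217 217 218 220 221 220 220 220 217 218 219 217 221 221
```

Mark is at local (0.5, 142.2) and tip at (-0.1, 152.6), so 10.4 mm remains. I go back to the knob and slide.

Request:
{"method": "servo_tool", "body": {"rows": [[0,-0.1,0,0,0,0,50],[0,-0.2,0,0,0,0,50],[0,-0.27,0,0,0,0,50],[0,-0.27,0,0,0,0,50],[0,-0.27,0,0,0,0,50],[0,-0.27,0,0,0,0,50]]}}

```text
t: 21.25
ee_pos: [569.6, 21.4, 180.6]
orientation: [-2.087, -2.347, -0.001]
ft_force: [-0.1, -0.3, 0.5]
width: 50.1
grasp_force: 0.0
```

Request:
{"method": "servo_tool", "body": {"rows": [[0,0,0,0,0,0.2,50],[0,0,0,0,0,0.45,50],[0,0,0,0,0,0.58,50],[0,0,0,0,0,0.58,50],[0,0,0,0,0,0.58,10],[0,0,0,0,0,0.58,10],[0,0,0,0,0,0.58,10],[0,0,0,0,0,0.58,10],[0,0,0,0,0,0.58,10]]}}

```text
t: 22.38
ee_pos: [568.1, 21.8, 65.5]
orientation: [-2.085, -2.348, 0.003]
ft_force: [-6.0, -0.8, 7.2]
width: 21.2
grasp_force: 30.0
```

Run:
```python
from fit import *
o=ctrl.get_obs();print(o["ee_pos"],loc(o["ee_pos"][None]),o["ft_force"],o["width"],o["grasp_force"],Ro.from_rotvec(o["orientation"]).as_matrix().round(3))
```

```text
[568.05508674  21.80459605  65.5261998 ] [[  0.05891963 -49.7411751 ]] [-5.95081258 -0.76060171  7.23598877] 21.204189483688815 30.001366138458252 [[-0.118  0.993 -0.003]
 [ 0.993  0.118 -0.   ]
 [-0.    -0.003 -1.   ]]
```

Request:
{"method": "servo_tool", "body": {"rows": [[0,0,0,0.02,0,0,10],[0,0,0,0.04,0,0,10],[0,0,0,0.053,0,0,10],[0,0,0,0.053,0,0,10],[0,0,0,0.053,0,0,10]]}}

```text
t: 23.0
ee_pos: [566.8, 32.3, 65.5]
orientation: [-2.085, -2.348, 0.003]
ft_force: [-5.9, -2.0, 7.5]
width: 20.9
grasp_force: 30.0
```

Run:
```python
from fit import *
o=ctrl.get_obs();print(loc(o["ee_pos"][None])-[0,-49.74],o["ft_force"],o["ee_pos"])
```

```text
[[8.95231495e-03 1.05280753e+01]] [-5.91687648 -2.01086732  7.5180384 ] [566.77843776  32.25628382  65.52455272]
```

Moved 10.5 mm. I release, rise, tilt and verify.

Request:
{"method": "servo_tool", "body": {"rows": [[0,0,0,0,0,0,50],[0,0,0,0,0,0,50],[0,0,0,0,0,0,50],[0,0,0,0,0,-0.1,50],[0,0,0,0,0,-0.4,50],[0,0,0,0,0,-0.75,50],[0,0,0,0,0,-0.75,50]]}}

```text
t: 23.88
ee_pos: [571.2, 32.7, 219.5]
orientation: [2.082, 2.344, 0.01]
ft_force: [-0.3, 0.3, 0.1]
width: 50.1
grasp_force: 0.0
```

Request:
{"method": "servo_tool", "body": {"rows": [[0,0.1,0,0,0,0,50],[0,0.2,0,0,0,0,50],[0,0.27,0,0,0,0,50],[0,0.27,0,0,0,0,50],[0,0.27,0,0,0,0,50],[0,0.27,0,0,0,0,50]]}}

```text
t: 24.62
ee_pos: [568.1, 33.4, 214.7]
orientation: [-1.868, -2.105, -0.382]
ft_force: [-0.6, -0.2, 0.6]
width: 50.2
grasp_force: 0.0
```

Run:
```python
from fit import *
o=ctrl.get_obs();print(o["ee_pos"],o["ft_force"])
ci,im,d=shot("wrist");W=cloud(ci,d);Wr=W.reshape(-1,3);l=loc(Wr)
m=(Wr[:,2]>74)&(Wr[:,2]<115)&(abs(l[:,0])<12)&(l[:,1]>135)&(l[:,1]<175);print("bit",m.sum(),l[m].min(0),l[m].max(0),np.percentile(l[m][:,1],5))
m=(Wr[:,2]>85)&(Wr[:,2]<94)&(np.hypot(l[:,0],l[:,1]+38)<25);print("knob",m.sum(),(l[m].min(0)+l[m].max(0))/2,np.ptp(l[m],axis=0))
m=(abs(l[:,1]-60.5)<8)&(Wr[:,2]>60)&(Wr[:,2]<90)&(abs(l[:,0])<55);print("strap",np.polyfit(l[m][:,0],Wr[m,2],1))
g=0.5;ys=np.arange(146,169,g);xs=np.arange(-18,19,g);Y,X=np.meshgrid(ys,xs,indexing="ij")
P=np.stack([X,Y],-1).reshape(-1,2)@r.T+N
px=proj(ci,np.c_[P,np.full(len(P),54.9)]).reshape(len(ys),len(xs),2).astype(np.float32)
G=cv2.remap(cv2.cvtColor(im,cv2.COLOR_RGB2GRAY),px[...,0],px[...,1],cv2.INTER_CUBIC)
Z=cv2.remap(W[...,2].astype(np.float32),px[...,0],px[...,1],cv2.INTER_NEAREST)
for i in range(0,len(ys),2): print(ys[i]," ".join("###" if Z[i,j]>60 else "%3d"%G[i,j] for j in range(0,len(xs),3)))
```

```text
[568.1481492   33.35952125 214.69717693] [-0.55537703 -0.21672764  0.57869032]
bit 184 [ -5.04846918 147.47931759] [  4.16572545 153.82925567] 147.83661431422516
knob 349 [  0.20029019 -38.31400513] [20.37937851 21.17491725]
strap [9.22806751e-04 7.47362315e+01]
146.0 ### ### ### ### ### ### ### ### ### ### ### ### ### ### ### ### ### ### ### ### ### ### ### ### ###
147.0 219 ### ### ### ### ### ### ### ### ### ### ### ### ### ### ### ### ### ### ### ### ### ### ### 157
148.0 220 219 218 217 220 220 214 193 186 207 217 207 189 197 198 181 168 168 176 179 179 177 175 168 146
149.0 221 221 220 219 222 223 210 175 176 209 219 206 178 188 184 155 135 126 141 151 153 149 148 147 137
150.0 222 222 222 219 215 214 198 159 175 209 214 202 171 181 176 138 112  96 111 128 131 131 139 142 139
151.0 223 222 222 214 200 192 174 145 170 199 202 192 165 174 171 132 102  84  93 108 113 127 151 161 156
152.0 222 223 221 210 185 170 155 133 157 179 181 172 153 161 163 124  89  73  77  89 101 136 177 194 181
153.0 221 223 221 213 190 175 159 135 158 178 181 170 150 163 171 130  89  71  86 109 124 164 2
[... 900 characters left out ...]
 218 188 153 ### 141 191 215 224 224 222 221 221 219 219 219 219
163.0 220 220 219 220 222 222 219 220 225 210 ### ### ### ### ### 212 223 223 221 220 221 219 219 219 218
164.0 220 221 219 220 223 220 220 222 222 ### ### ### ### ### ### ### 221 224 221 220 222 219 219 220 219
165.0 220 221 219 220 222 221 220 221 215 ### ### ### ### ### ### ### 219 224 221 220 222 219 219 220 219
166.0 219 221 219 220 222 222 219 220 209 ### ### ### ### ### ### ### 216 224 222 220 221 219 219 219 219
167.0 219 220 219 219 222 221 218 220 ### ### ### ### ### ### ### ### 212 223 222 219 220 219 219 220 219
168.0 218 219 219 220 222 220 219 219 ### ### ### ### ### ### ### ### 210 223 221 220 221 219 219 219 219
```

Mark is at (0.3, 152.5) and the bit axis at (-0.3, 152.6). The strap is level and the gripper is clear, so I hand in.

```bash
python3 -c "
from workcell import ctrl
print(ctrl.close_job())"
```

```text
the job is handed in; nothing more can be done
None
```

The job is handed in: the foot sits flat in the pin nest with its cross towards the drill, the strap clamp is fully down, and by the wrist camera the cross is within about 1 mm of the drill tip's axis; the last move ended at 24.6 s, and I did not check the bystander objects afterwards.

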